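# Load two pleated cartridges into the gravity feed, wide one first

### The job

Load the sloping filter feed so that the wide lying cartridge comes out first and the slim one next: lay the wide lying pleated cartridge across the track in the raised half of the feed and let it roll down to the front stop, then lay the slim lying one in the raised half so that it rolls down behind it. Leave the tall cartridge that stands upright where it is.

Things in the scene. Friction and masses are not known exactly. Their poses are not given: they have to be found in the camera images.
- feed: Fixed open-topped aluminium channel, 260 x 114 mm. Origin: bench level under its middle. x runs level from the low end (front stop, -x) to the raised open end. Track 46 mm above bench at origin, rising 0.2 rad to +x; 40 mm wide slot along its centre lets fingertips dip in. 106 mm between walls, which stand 30 mm above the track; flared lips to 48 mm in the raised half. Let go at x = +53 mm.
- wide_mid (a point): Centre of the wide lying cartridge: white pleated cylinder, grey end caps, 60 mm diameter, 90 mm long, about 0.12 kg, on its side on the bench (centre 30 mm up), free to roll. Its y axis is the cylinder's axis; x and z turn as it rolls. Resting on the track at feed x = +53 mm its centre is 87 mm above the bench; at the front stop it is at feed x = -104 mm, 56 mm up.
- slim_mid (a point): Centre of the slim lying cartridge: white pleated cylinder, grey end caps, 44 mm diameter, 90 mm long, about 0.08 kg, on its side on the bench (centre 22 mm up), free to roll. Its y axis is the cylinder's axis; x and z turn as it rolls. Resting on the track at feed x = +53 mm its centre is 79 mm above the bench; behind the wide one it is at feed x = -52 mm, 58 mm up.
- tall_mid (a point): Centre of the tall cartridge, which is not wanted: same pleated look, 60 mm diameter, 120 mm tall, standing upright on the bench farther back (centre 60 mm above the bench).
Mind the look-alikes: they are no part of the job. Leave any green or purple look-alike of the part that bears wide_mid alone.

How it is judged:
On the way, in this order (a step that is already met when the one before it is completed fails the run):
1. the wide cartridge is laid in the raised half of the feed (x of wide_mid in the frame of feed between 0 and 0.12 m and y of wide_mid in the frame of feed between -0.025 and 0.025 m and z of wide_mid in the frame of feed below 0.12 m), for 0.05 s.
2. it has rolled down to the front stop while the slim one is still outside the feed (x of wide_mid in the frame of feed between -0.118 and -0.09 m and y of wide_mid in the frame of feed between -0.02 and 0.02 m and z of wide_mid in the frame of feed below 0.068 m and horizontal distance between slim_mid and feed above 0.14 m), for 0.2 s.
3. the slim cartridge is laid in the raised half of the feed (x of slim_mid in the frame of feed between 0 and 0.12 m and y of slim_mid in the frame of feed between -0.025 and 0.025 m and z of slim_mid in the frame of feed below 0.12 m), for 0.05 s.
At the end, for the whole second after the job is handed in: The wide cartridge lies across the track against the front stop (within about 14 mm along the feed, 20 mm sideways, 15 degrees), the slim one lies across the track resting behind it (within about 17 mm along, 20 mm sideways, 15 degrees), and the tall cartridge stands within 30 mm of where it was (x of wide_mid in the frame of feed between -0.118 and -0.09 m and y of wide_mid in the frame of feed between -0.02 and 0.02 m and z of wide_mid in the frame of feed below 0.068 m and angle between the y axis of each of wide_mid, slim_mid and the y axis of feed, either way round below 0.26 rad and x of slim_mid in the frame of feed between -0.068 and -0.034 m and y of slim_mid in the frame of feed between -0.02 and 0.02 m and z of slim_mid in the frame of feed below 0.072 m and distance of tall_mid from where it was at the start of the episode below 0.03 m); the robot touches nothing.
It fails at once if the tall standing cartridge is shoved or knocked over (distance of tall_mid from where it was at the start of the episode above 0.03 m).
It also fails if it takes over 61 s, if anything falls off the work surface, if the arm or the gripper's body presses on something with over 40 N, if the wrist force passes 120 N, or if a joint passes its speed limit or range.

### The arm

A 6-joint arm with a two-finger parallel gripper is mounted at the origin on the work surface. World frame = base frame: x ahead of the robot, y to its left, z up, the work surface at z = 0. Lengths are in m, angles in rad, forces in N, time in s.
With the tool pointing down it reaches from about 0.325 to 0.875 m from the base axis. Payload 4.4 kg.
Tool frame: the origin (TCP) lies at the very end of the fingers, on their centre line; the grasp point (between the pads) lies 19 mm behind it (env.tcp_to_grasp is the distance from the TCP to the grasp point, in m); z points along the fingers, y is the line along which they close (so a half turn about z gives the same grasp; the last joint's range is limited). The gripper opens to 85 mm and grips with 20 to 120 N. Pads are 22 mm wide; open, the fingers measure 114 mm over their backs; the gripper's body (76 mm by 85 mm) begins 54 mm behind the grasp point. The pads swing forward as they close: fully open they stand 13 mm farther back than shut.
Start: joints at [1.173, 0.207, 1.542, -0, 1.393, -0.15], TCP at [0.141, 0.557, 0.231] pointing down, gripper open.
Joint ranges: [-2.73, 2.73], [-0.86, 2.22], [0.23, 2.46], [-1.11, 4.25], [0.08, 2.63], [-2.82, 2.82]. Speed limits (rad/s): [2.79, 2.79, 3.14, 3.14, 3.14, 3.14].

### API

Orientations are given as a unit quaternion [w, x, y, z].
In Python, from rig import get_state, imaging, env gives the robot as it stands.
- The arm moves only by the tool move_arm, never from a script. Its argument "moves" is text: rows parted by semicolons, each of 7 numbers parted by spaces: the turn, a rotation vector about the world's x, y, z in rad, then the shift along the world's x, y, z in m, then the opening, from 0 (shut) to 1 (fully open). A call has 1 to 20 rows; each row shifts and turns the commanded pose from where the row before left it; what a row does not reach is not made up. A row lasts 1/8 s, in which the tool goes at most 62.5 mm and 10.7 degrees, less where a joint would pass 70% of its speed; a pose out of reach is approached as far as the arm can. A call is refused whole if a number of a shift passes 0.0625 or a number of a turn 0.188, either way. A call with a gripper value outside its range is refused whole. The fingers move at their own pace and stop on an object; the grip force is fixed at half the most. Time passes only in rows, so rows that do not move let the fingers close. It gives the time, the measured TCP pose, the force, the opening and the grip force at its end, in the units of the state.
- get_state(): the state, without advancing time (a new reading comes with each control period).
- imaging.snapshot(name): name is "scene" or "side" or "wrist"; returns a dict with "frame" (480x640x3 uint8, blue, green, red), "fx", "fy", "cx", "cy" (pixels), "eye" and "attitude" of the camera in the world. Camera axes: x right, y down, z forward; pixel columns grow to the right and rows downward; lengths in m; the calibration is good to about 2 mm. The wrist camera is an equidistant fisheye: a pixel r from the principal point sees the ray r / f radians off the axis. A picture is of the moment at which its call begins. There is no depth.
- env.finish_job(): hands the job in; it is judged then, once.
The state is a dict: "t": time; "joint_pos": joint angles; "dq": joint speeds; "joint_efforts": joint torques, N m; "tcp_pos": TCP position; "tcp_rot": TCP orientation; "contact_force": force on the tool from outside, world axes, zero at the start; "torque": the same for the moment, N m; "opening": opening from 0.0 (shut) to 1.0 (fully open); "grasp_force": force on a finger pad.
Only numpy, scipy, OpenCV 4.12 (cv2) and the standard library are available. Lean on these libraries where they do the work, as an engineer would, in place of code of your own. Each camera call takes 0.05 s, during which the arm holds its last target. There are 200 camera calls.

## Working session

There is one attempt and no reset: what is moved stays moved. The work goes in short steps, Python scripts to look and compute and a tool call to move; the robot and the scene stay as the last step left them, time stands still between calls to the robot, and variables do not carry over. Pictures are saved under pics/ and viewed, at most 10 in all, crops included, and the job is handed in when it is done.

Besides the shell and the picture viewer there is one more tool, called after "Request:" by a JSON object that holds its "name" and its "arguments", one argument or row to a line. move_arm: Moves the arm, as the interface text tells. Its arguments: {"type":"object","properties":{"moves":{"type":"string"}},"required":["moves"]}

```bash
mkdir -p pics; ls
python3 - <<'E'
from rig import get_state, imaging, env
import cv2,numpy as np
for n in ["scene","side"]:
    s=imaging.snapshot(n); cv2.imwrite(f"pics/{n}0.png",s["frame"]); print(n,{k:np.round(v,4).tolist() for k,v in s.items() if k!="frame"})
s=get_state(); print(s["t"],s["tcp_pos"],s["tcp_rot"],env.tcp_to_grasp)
E
```

```text
pics
scene {'fx': 491.0917, 'fy': 491.0917, 'cx': 315.7952, 'cy': 241.9791, 'eye': [1.0089, 0.3448, 1.0106], 'attitude': [-0.1324, 0.4527, 0.8488, -0.2387]}
side {'fx': 503.1279, 'fy': 503.1279, 'cx': 319.4128, 'cy': 235.1052, 'eye': [0.2542, -0.7496, 0.9768], 'attitude': [-0.3691, 0.9118, -0.17, 0.0584]}
0.1 [0.14077178 0.55677281 0.23019366] [-2.94326811e-04  1.23598226e-01  9.92331749e-01 -1.04517740e-03] 0.0187
```

View pics/scene0.png

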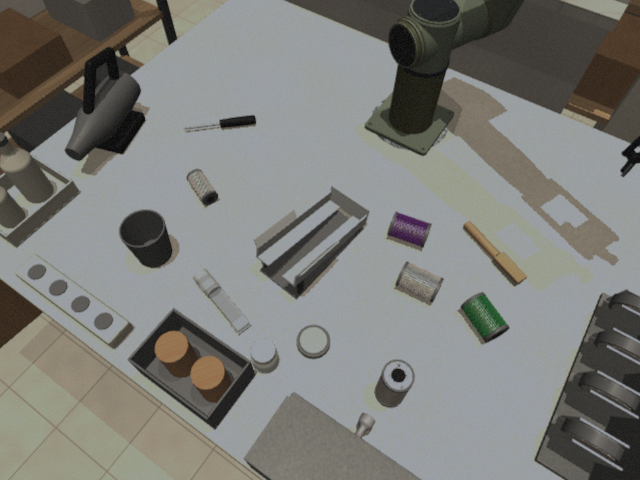

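View pics/side0.png

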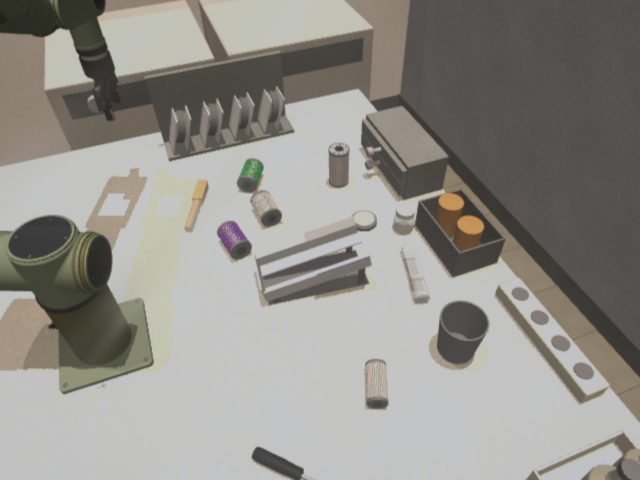

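The scene view shows the wide white cartridge at (419,281), with its purple look-alike at (410,230) and its green one at (485,316). The slim white one is at (203,187), the tall one at (396,382) and the feed around (312,240). In the side view the wide one is at (266,208), the slim one at (376,384), the tall one at (339,165) and the feed at (312,260). The white lying ones are my choice, and I'll check them in a close crop.

Run:
```python
import cv2,numpy as np
a=cv2.imread("pics/scene0.png");b=cv2.imread("pics/side0.png")
c=lambda im,x,y,w,h,s:cv2.resize(im[y:y+h,x:x+w],None,fx=s,fy=s,interpolation=cv2.INTER_CUBIC)
A=c(a,245,180,130,120,3);B=c(b,245,210,130,95,3)
C=c(a,390,255,60,55,4);D=c(a,180,160,60,55,4);E=c(b,240,180,60,55,4);F=c(b,350,350,60,65,4)
o=np.zeros((600,800,3),np.uint8)
o[:360,:390]=A;o[:285,400:790]=B;o[370:590,0:240]=np.array(C)[:220];
o[370:590,245:485]=E[:220]
o[290:510,490:730]=F[:220]
cv2.imwrite("pics/crops.png",o)
```

```text
(no output)
```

View pics/crops.png

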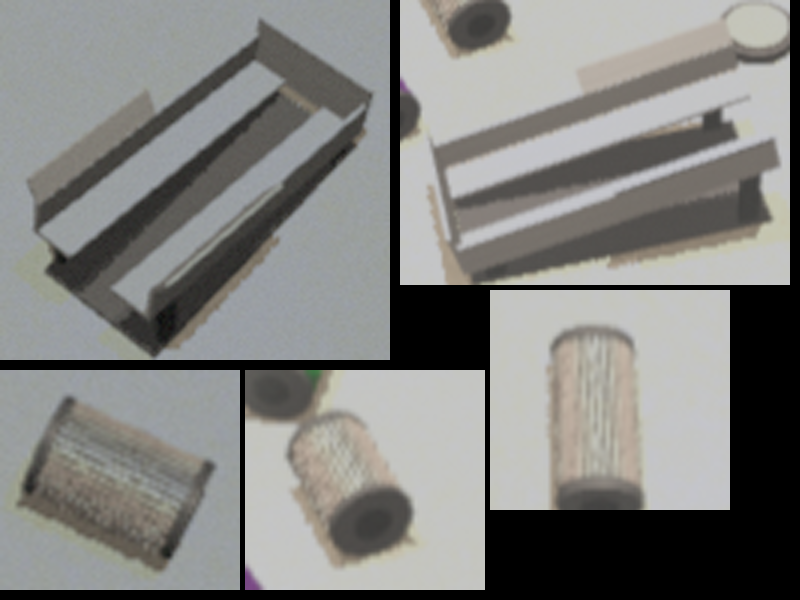

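The white wide cartridge shows brownish pleats and grey caps, with no green or purple on it. The feed's front stop is at its upper-right end in the scene view, near (357,200), which is the robot side. The raised end with the flared lips is at about (270,265). Next I'll measure.

```bash
cat > h.py <<'E'
import cv2,numpy as np
from scipy.spatial.transform import Rotation as R
C={"scene":(491.0917,315.7952,241.9791,[1.0089,.3448,1.0106],[-0.1324,0.4527,0.8488,-0.2387]),
"side":(503.1279,319.4128,235.1052,[0.2542,-0.7496,0.9768],[-0.3691,0.9118,-0.17,0.0584])}
def ray(n,p):
    f,cx,cy,e,q=C[n]; d=R.from_quat(q[1:]+q[:1]).apply([(p[0]-cx)/f,(p[1]-cy)/f,1]); return np.array(e),d/np.linalg.norm(d)
def cast(n,p,z):
    e,d=ray(n,p); return e+d*(z-e[2])/d[2]
def tri(p,q):
    e,d=ray("scene",p);g,k=ray("side",q)
    s=np.linalg.lstsq(np.c_[d,-k],g-e,rcond=None)[0]; a=e+d*s[0];b=g+k*s[1]; return (a+b)/2,np.linalg.norm(a-b)
E
python3 - <<'E'
from h import *
np.set_printoptions(precision=4,suppress=True)
print("feed slot corners scene")
P=[cast("scene",p,z) for p,z in [((266.7,266),.072),((283.3,276.7),.072),((340.7,208.3),.022),((354.3,216),.022)]]
for p in P: print(p)
print("w40",np.linalg.norm(P[0]-P[1]),np.linalg.norm(P[2]-P[3]))
r=(P[0]+P[1])/2;l=(P[2]+P[3])/2;d=r-l;print("raised",r,"low",l,"len",np.linalg.norm(d[:2]),"yaw",np.arctan2(d[1],d[0]))
print("side raised ends",cast("side",(361.7,242.3),.072),cast("side",(368.3,256.7),.072))
print("tri top stop corners",tri((332,186.7),(255.7,260)),)
print("wide scene",cast("scene",(402.5,273.75),.03),cast("scene",(437.5,290),.03))
print("wide side",cast("side",(271.5,217.5),.03),cast("side",(260,197.5),.03))
for n,box in [("scene",(180,155,225,215)),("side",(350,345,405,420))]:
    im=cv2.imread(f"pics/{n}0.png");x0,y0,x1,y1=box
    c=cv2.GaussianBlur(im,(5,5),0)[y0:y1,x0:x1].astype(int)
    bg=np.median(np.r_[c[0],c[-1]],0); m=(np.abs(c-bg).max(2)>32).astype(np.uint8)
    k=max(cv2.findContours(m,0,2)[0],key=cv2.contourArea); r=cv2.minAreaRect(k); b=cv2.boxPoints(r)+[x0,y0]
    print(n,r[1],b.round(1).tolist())
    e=[(b[i]+b[(i+1)%4])/2 for i in range(4)]
    e=e[0::2] if np.linalg.norm(e[0]-e[2])>np.linalg.norm(e[1]-e[3]) else e[1::2]
    A=[cast(n,p,.022) for p in e]; print("slim",A,np.linalg.norm(A[0]-A[1]))
print("tall top",cast("scene",(398,376),.12),cast("side",(339,149),.12))
E
```

```text
feed slot corners scene
[ 0.6335 -0.0245  0.072 ]
[0.6347 0.0208 0.072 ]
[0.3809 0.01   0.022 ]
[0.3818 0.0499 0.022 ]
w40 0.04529964676835822 0.039923872170197494
raised [ 0.6341 -0.0018  0.072 ] low [0.3813 0.03   0.022 ] len 0.2547649957428173 yaw -0.12509613891238552
side raised ends [0.6333 0.0092 0.072 ] [ 0.6288 -0.0397  0.072 ]
tri top stop corners (array([ 0.3818, -0.0015,  0.1146]), np.float64(0.0338850383265481))
wide scene [0.4614 0.2252 0.03  ] [0.4539 0.3092 0.03  ]
wide side [0.4618 0.2186 0.03  ] [0.4552 0.3085 0.03  ]
scene (39.93841552734375, 19.137157440185547) [[182.8, 175.8], [198.8, 165.2], [220.9, 198.4], [205.0, 209.0]]
slim [array([ 0.4967, -0.3761,  0.022 ]), array([ 0.5465, -0.26  ,  0.022 ])] 0.12636396330383345
side (50.0, 23.0) [[365.0, 359.0], [388.0, 359.0], [388.0, 409.0], [365.0, 409.0]]
slim [array([ 0.5453, -0.2705,  0.022 ]), array([ 0.4982, -0.3709,  0.022 ])] 0.11084206067876613
tall top [0.7027 0.3303 0.12  ] [0.7006 0.3223 0.12  ]
```

Request:
{"name": "move_arm", "arguments": {
  "moves": "0 0 -0.137 0.035 -0.032 0 1;0 0 -0.137 0.035 -0.032 0 1;0 0 -0.137 0.035 -0.032 0 1;0 0 -0.137 0.035 -0.032 0 1;0 0 -0.137 0.035 -0.032 0 1;0 0 -0.137 0.035 -0.032 0 1;0 0 -0.137 0.035 -0.032 0 1;0 0 -0.137 0.035 -0.032 0 1;0 0 -0.137 0.037 -0.035 0 1;0 0 0 0 0 0 1;0 0 0 0 0 0 1"
}}

```text
t: 1.48
tcp_pos: [0.4575, 0.2664, 0.2307]
tcp_rot: [-0.001, 0.675, 0.738, -0.001]
contact_force: [0.4, 0.6, 0.1]
opening: 1.002
grasp_force: 0.0
```

Run:
```python
from rig import get_state, imaging
import cv2,numpy as np,pickle
s=imaging.snapshot("wrist"); pickle.dump(s,open("w1.pkl","wb")); cv2.imwrite("pics/w1.png",s["frame"]); print({k:np.round(v,4).tolist() for k,v in s.items() if k!="frame"})
s=get_state(); print(s["t"],s["tcp_pos"],s["tcp_rot"],s["joint_pos"])
```

```text
{'fx': 371.6483, 'fy': 371.6483, 'cx': 321.0593, 'cy': 238.8917, 'eye': [0.4519, 0.3417, 0.3736], 'attitude': [0.1478, 0.988, 0.0443, 0.0056]}
1.525 [0.45720741 0.26680659 0.2308248 ] [-4.68007816e-04  6.74187786e-01  7.38559697e-01 -4.29562576e-04] [3.64403502e-01 1.10854364e-01 1.65273969e+00 4.57944925e-04
 1.37918694e+00 2.73248911e-01]
```

View pics/w1.png

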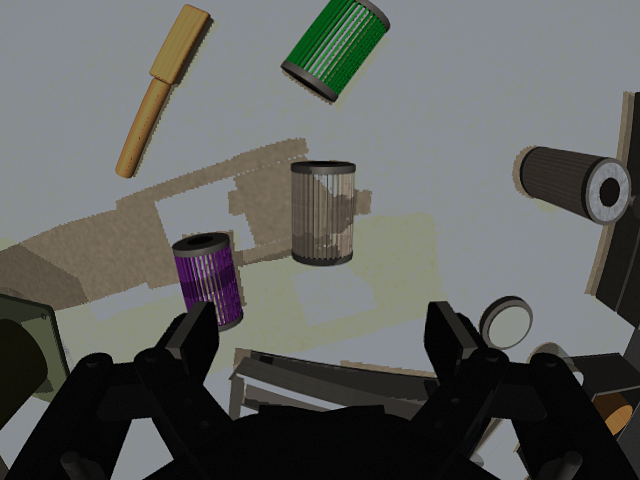

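The wrist view shows the wide white cartridge upright in the picture, columns 291–356 and rows 161–265. The purple one is at (208,280), the green one at (335,45) and the feed below at about (330,375).

```bash
cat >> h.py <<'E'
def wcast(s,p,z):
    u=np.array([p[0]-s["cx"],p[1]-s["cy"]]);r=np.linalg.norm(u)+1e-9;t=r/s["fx"]
    q=list(s["attitude"]); d=R.from_quat(q[1:]+q[:1]).apply([*(np.sin(t)*u/r),np.cos(t)])
    e=np.array(s["eye"]);return e+d*(z-e[2])/d[2]
E
python3 - <<'E'
from h import *; import pickle
s=pickle.load(open("w1.pkl","rb"))
for p in [(323.5,162),(322.5,264)]:
    for z in (.01,.03,.06): print(p,z,wcast(s,p,z).round(4))
for p in [(291,170),(356,170),(292,255),(353,255)]: print(p,wcast(s,p,.03).round(4))
E
```

```text
(323.5, 162) 0.01 [0.4565 0.3092 0.01  ]
(323.5, 162) 0.03 [0.4562 0.311  0.03  ]
(323.5, 162) 0.06 [0.4559 0.3137 0.06  ]
(322.5, 264) 0.01 [0.4651 0.2037 0.01  ]
(322.5, 264) 0.03 [0.4643 0.2113 0.03  ]
(322.5, 264) 0.06 [0.4633 0.2227 0.06  ]
(291, 170) [0.4269 0.301  0.03  ]
(356, 170) [0.4869 0.3064 0.03  ]
(292, 255) [0.4336 0.2179 0.03  ]
(353, 255) [0.4933 0.2233 0.03  ]
```

Request:
{"name": "move_arm", "arguments": {
  "moves": "0 0 0 0.003 -0.001 -0.05 1;0 0 0 0 0 -0.05 1;0 0 0 0 0 -0.05 1;0 0 0 0 0 -0.04 1;0 0 0 0 0 -0.02 1;0 0 0 0 0 -0.008 1;0 0 0 0 0 0 1;0 0 0 0 0 0 0.5;0 0 0 0 0 0 0.3;0 0 0 0 0 0 0.3;0 0 0 0 0 0 0.3;0 0 0 0 0 0 0.3"
}}

```text
t: 3.02
tcp_pos: [0.4625, 0.2661, 0.0151]
tcp_rot: [0.001, 0.675, 0.738, 0.002]
contact_force: [-0.2, -0.4, 6.4]
opening: 0.683
grasp_force: 64.6
```

Request:
{"name": "move_arm", "arguments": {
  "moves": "0 0 0 0 0 0.03 0.3;0 0 0 0 0 0.05 0.3;0 0 0 0 0 0.06 0.3;0 0 0 0 0 0.06 0.3;0 0 0 0 0 0.04 0.3;0 0 -0.03 0.007 -0.04 0.002 0.3;0 0 -0.03 0.007 -0.041 0.002 0.3;0 0 -0.03 0.007 -0.041 0.002 0.3;0 0 -0.03 0.007 -0.041 0.002 0.3;0 0 -0.03 0.007 -0.041 0.002 0.3;0 0 -0.03 0.007 -0.041 0.002 0.3;0 0 -0.03 0.007 -0.041 0.002 0.3;0 0 0 0 0 0 0.3;0 0 0 0 0 0 0.3"
}}

```text
t: 4.78
tcp_pos: [0.5096, -0.0203, 0.267]
tcp_rot: [-0.0, 0.748, 0.663, 0.0]
contact_force: [-0.2, -0.3, -0.4]
opening: 0.68
grasp_force: 64.7
```

Run:
```python
from rig import get_state, imaging
import cv2,numpy as np,pickle
s=imaging.snapshot("wrist"); pickle.dump(s,open("w2.pkl","wb")); cv2.imwrite("pics/w2.png",s["frame"]); print(s["eye"])
s=get_state(); print(s["t"],s["tcp_pos"],s["tcp_rot"],s["joint_pos"])
```

```text
[0.51961028 0.05471443 0.40993533]
4.825 [ 0.50958602 -0.01986349  0.26700302] [-4.60774484e-04  7.48039576e-01  6.63653960e-01 -4.63971961e-05] [-2.09101112e-01  4.05935873e-02  1.65245376e+00  4.76242659e-04
  1.44934180e+00 -8.97487736e-02]
```

View pics/w2.png

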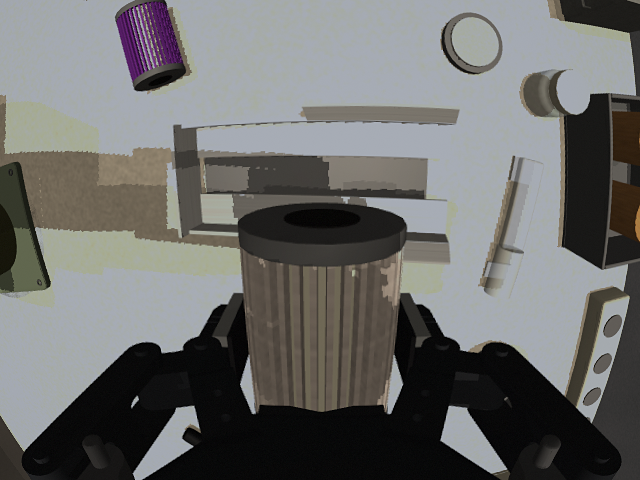

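The wrist view shows the feed level across the picture. The slot edges run at row 157 (columns 205–427) and rows 193–200. The stop is at column 188 and the near track's raised end at (447,200). The held cartridge is upright in the picture.

Run:
```python
from h import *; import pickle
s=pickle.load(open("w2.pkl","rb"))
g=cv2.cvtColor(s["frame"],6).astype(int)
for c in (215,270,320,370,420):
    d=np.diff(cv2.blur(g.astype(np.float32),(9,1))[:,c]); print(c,[(r,int(d[r])) for r in range(110,260) if abs(d[r])>12])
o=np.array([.508,.014]);y=-.12
for _ in range(4):
    ux=np.array([np.cos(y),np.sin(y)])
    def f(p):
        z=.046
        for _ in range(5):
            w=wcast(s,p,z); z=.046+.2027*((w[:2]-o)@ux)
        return w
    a,b=f((215,157)),f((420,158)); c,d=f((210,194)),f((447,200))
    y=np.arctan2(*((b-a)[1::-1]))
    y2=np.arctan2(*((d-c)[1::-1]))
    yy=(y+y2)/2; mid=((a+b)/2+(c+d)/2)/2
    ux=np.array([np.cos(yy),np.sin(yy)]);n=np.array([-ux[1],ux[0]])
    o=d[:2]-ux*.13; o=o+n*(((mid[:2]-o)@n)); 
    print(y,y2,"o",o,"w",(a-c)[:2]@n,(b-d)[:2]@n, "raised",d); y=yy
for p in [(175,125),(182,236)]: print("stop top",[wcast(s,p,z).round(4) for z in (.02,.05)])
print("end dir",n, "stop x",[((wcast(s,p,.04)[:2]-o)@ux) for p in [(198,160),(203,195),(188,225)]])
```

```text
215 [(124, -56), (126, 45), (149, -15), (150, -26), (156, -44), (157, -20), (164, 35), (165, 13), (190, -30), (191, -13), (192, 17), (193, 86), (194, 22), (222, -42), (223, -70), (230, 47), (231, 64), (234, -51), (235, -18), (245, 31), (246, 32)]
270 [(121, -47), (123, 45), (151, -33), (152, -12), (154, -19), (155, -45), (193, 20), (194, 30), (205, -12), (206, -42), (207, -18), (239, 12)]
320 [(119, 24), (120, -60), (121, 84), (154, -22), (155, -45), (157, -19), (161, -12), (194, 14), (195, 38), (201, -30), (202, -39), (208, -22), (243, 15), (244, 18)]
370 [(119, 14), (120, -47), (121, 50), (122, 38), (155, -46), (156, -14), (188, -30), (189, -20), (196, 89), (197, 33), (205, -16), (206, -98), (207, -22)]
420 [(122, -18), (123, 44), (124, 29), (156, -13), (157, -34), (158, -17), (189, -21), (190, -30), (198, 57), (199, 65), (231, -28), (232, -87), (240, 50), (241, 24), (242, -15)]
-0.11272419588743209 -0.1082292569647274 o [0.50450805 0.01023746] w 0.040141692364994916 0.03913589278738134 raised [ 0.63156036 -0.02352374  0.07177536]
-0.11272384632601001 -0.10822680447478553 o [0.50432732 0.01033325] w 0.04008389014696635 0.03907930872526897 raised [ 0.6313828  -0.02339965  0.0723117 ]
-0.1127238463380889 -0.10822680473692173 o [0.50431519 0.01033951] w 0.04007962164507385 0.03907514729134371 raised [ 0.6313709  -0.02339133  0.07234766]
-0.11272384633581645 -0.10822680476233727 o [0.50431438 0.01033993] w 0.040079335402373316 0.03907486822864181 raised [ 0.6313701  -0.02339077  0.07235007]
stop top [array([0.3627, 0.0842, 0.02  ]), array([0.3748, 0.0819, 0.05  ])]
stop top [array([ 0.3465, -0.0408,  0.02  ]), array([ 0.3598, -0.0334,  0.05  ])]
end dir [0.11025074 0.99390381] stop x [np.float64(-0.11698035609602743), np.float64(-0.11408142754020534), np.float64(-0.13434183833979577)]
```

Request:
{"name": "move_arm", "arguments": {
  "moves": "0 0 0.009 0.025 0.013 0 0.3;0 0 0 0.023 0.012 0 0.3;0 0 0 0 0 -0.03 0.3;0 0 0 0 0 -0.04 0.3;0 0 0 0 0 -0.04 0.3;0 0 0 0 0 -0.035 0.3;0 0 0 0 0 -0.025 0.3;0 0 0 0 0 -0.015 0.3;0 0 0 0 0 -0.005 0.3;0 0 0 0 0 0 0.3;0 0 0 0 0 0 0.3"
}}

```text
t: 6.2
tcp_pos: [0.5591, 0.0044, 0.0786]
tcp_rot: [0.001, 0.745, 0.667, 0.001]
contact_force: [0.3, 0.6, -0.8]
opening: 0.683
grasp_force: 64.8
```

Request:
{"name": "move_arm", "arguments": {
  "moves": "0 0 0 0 0 -0.003 0.3;0 0 0 0 0 -0.002 0.3;0 0 0 0 0 0 0.3"
}}

```text
t: 6.58
tcp_pos: [0.558, 0.0044, 0.0722]
tcp_rot: [-0.0, 0.745, 0.667, -0.0]
contact_force: [-0.9, 0.2, -1.2]
opening: 0.684
grasp_force: 64.9
```

Run:
```python
from rig import imaging
import cv2,numpy as np
a=imaging.snapshot("scene")["frame"];b=imaging.snapshot("side")["frame"]
c=lambda im,x,y:cv2.resize(im[y:y+130,x:x+130],None,fx=3,fy=3,interpolation=cv2.INTER_CUBIC)
cv2.imwrite("pics/p3.png",np.hstack([c(a,245,175),c(b,245,190)]))
```

```text
(no output)
```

View pics/p3.png

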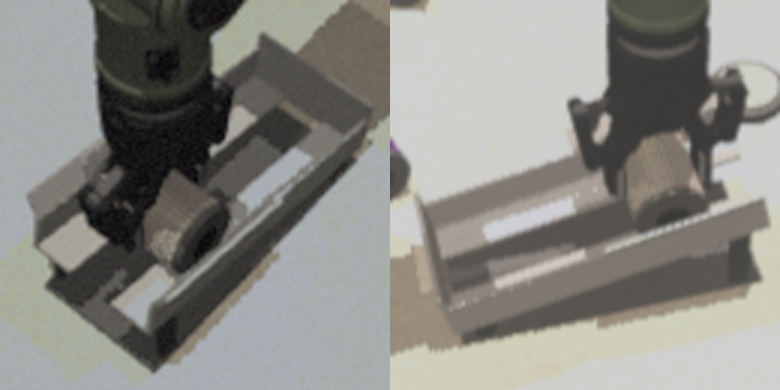

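The cartridge sits between the walls in the raised half, so I'll release it and lift.

Request:
{"name": "move_arm", "arguments": {
  "moves": "0 0 0 0 0 -0.001 0.3;0 0 0 0 0 0 0.8;0 0 0 0 0 0 1;0 0 0 0 0 0 1;0 0 0 0 0 0 1;0 0 0 0 0 0.01 1;0 0 0 0 0 0.015 1;0 0 0 0 0 0.025 1;0 0 0 0 0 0.04 1;0 0 0 0 0 0.05 1;0 0 0 0 0 0.05 1;0 0 0 0 0 0 1;0 0 0 0 0 0 1;0 0 0 0 0 0 1"
}}

```text
t: 8.43
tcp_pos: [0.5569, 0.0046, 0.2597]
tcp_rot: [-0.001, 0.745, 0.667, -0.001]
contact_force: [0.3, 0.2, -0.1]
opening: 0.998
grasp_force: 0.0
```

Run:
```python
from rig import imaging
import cv2,numpy as np,pickle
a=imaging.snapshot("scene")["frame"];b=imaging.snapshot("side")["frame"]; pickle.dump((a,b),open("s4.pkl","wb"))
c=lambda im,x,y,w,h,s:cv2.resize(im[y:y+h,x:x+w],None,fx=s,fy=s,interpolation=cv2.INTER_CUBIC)
t=np.hstack([c(a,245,175,130,100,3),c(b,245,210,130,100,3)])
u=np.hstack([c(a,170,145,78,56,5),c(b,345,350,78,56,5)])
cv2.imwrite("pics/p4.png",np.vstack([t,u]))
```

```text
(no output)
```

View pics/p4.png

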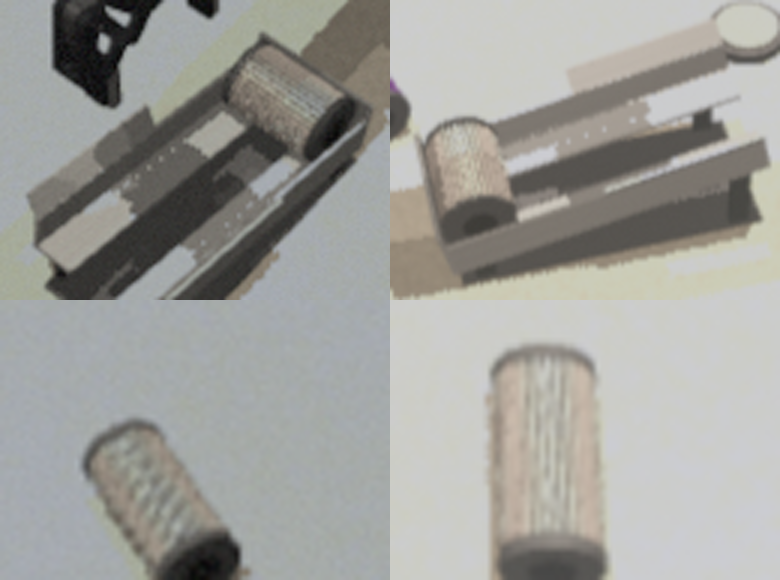

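The wide one lies squarely against the front stop. Next is the slim one.

Request:
{"name": "move_arm", "arguments": {
  "moves": "0 0 -0.041 -0.005 -0.041 0 1;0 0 -0.041 -0.005 -0.041 0 1;0 0 -0.041 -0.005 -0.041 0 1;0 0 -0.041 -0.005 -0.041 0 1;0 0 -0.041 -0.004 -0.041 0 1;0 0 -0.041 -0.004 -0.041 0 1;0 0 -0.041 -0.004 -0.041 0 1;0 0 -0.041 -0.004 -0.041 0 1;0 0 0 0 0 -0.03 1;0 0 0 0 0 0 1;0 0 0 0 0 0 1"
}}

```text
t: 9.9
tcp_pos: [0.5221, -0.3231, 0.2312]
tcp_rot: [-0.0, 0.844, 0.536, -0.0]
contact_force: [-0.0, 0.2, 0.4]
opening: 0.998
grasp_force: 0.0
```

Run:
```python
from rig import get_state, imaging
import cv2,numpy as np,pickle
s=imaging.snapshot("wrist"); pickle.dump(s,open("w5.pkl","wb")); cv2.imwrite("pics/w5.png",s["frame"])
s=get_state(); print(s["t"],s["tcp_pos"],s["tcp_rot"],s["joint_pos"])
```

```text
9.95 [ 0.52252794 -0.32327038  0.23203946] [3.90335732e-04 8.43871921e-01 5.36544506e-01 1.45316284e-04] [-6.94806081e-01  2.88152909e-01  1.43931588e+00  3.94048771e-05
  1.41329176e+00 -2.56689921e-01]
```

View pics/w5.png

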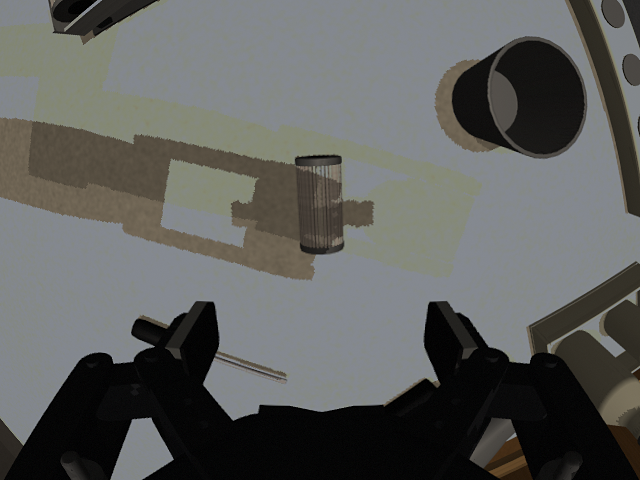

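The slim cartridge is seen from above. Its far cap is at (318,160), columns 295–341, and its near cap at (322,249), columns 300–344.

Run:
```python
from h import *; import pickle
s=pickle.load(open("w5.pkl","rb"))
a,b=wcast(s,(318,157),.01),wcast(s,(322,253),.044)
L=[wcast(s,p,.022) for p in [(296,165),(341.5,165),(300,243),(344,243)]]
m=(L[0]+L[1])/2;n=(L[2]+L[3])/2;print(a,b,np.linalg.norm((a-b)[:2]),"c",(a+b)/2,"sides",m,n,"perp",np.arctan2(-(m-n)[0],(m-n)[1]),[np.linalg.norm(L[i]-L[i+1]) for i in (0,2)])
print("tool yaw",2*np.arctan2(.5365,.8439)-np.pi/2)
```

```text
[ 0.53978896 -0.27839045  0.01      ] [ 0.50638079 -0.35873882  0.044     ] 0.08701704239696113 c [ 0.52308488 -0.31856464  0.027     ] sides [ 0.53769979 -0.28473326  0.022     ] [ 0.50761664 -0.35615581  0.022     ] perp -0.39864726336989487 [np.float64(0.043080564694635004), np.float64(0.04379063379742947)]
tool yaw -0.4382275714045023
```

Request:
{"name": "move_arm", "arguments": {
  "moves": "0 0 0.04 0.001 0.004 -0.05 1;0 0 0 0 0 -0.05 1;0 0 0 0 0 -0.05 1;0 0 0 0 0 -0.04 1;0 0 0 0 0 -0.02 1;0 0 0 0 0 -0.011 1;0 0 0 0 0 0 1;0 0 0 0 0 0 0.5;0 0 0 0 0 0 0.2;0 0 0 0 0 0 0.2;0 0 0 0 0 0 0.2;0 0 0 0 0 0 0.2;0 0 0 0 0 0 0.2"
}}

```text
t: 11.58
tcp_pos: [0.5241, -0.3205, 0.0119]
tcp_rot: [0.001, 0.833, 0.553, 0.0]
contact_force: [-0.5, 0.1, 5.8]
opening: 0.495
grasp_force: 61.3
```

Request:
{"name": "move_arm", "arguments": {
  "moves": "0 0 0 0 0 0.03 0.2;0 0 0 0 0 0.05 0.2;0 0 0 0 0 0.06 0.2;0 0 0 0 0 0.06 0.2;0 0 0 0 0 0.05 0.2;0 0 0.036 0.004 0.041 0 0.2;0 0 0.036 0.004 0.041 0 0.2;0 0 0.036 0.004 0.041 0 0.2;0 0 0.036 0.004 0.041 0 0.2;0 0 0.036 0.005 0.041 0 0.2;0 0 0.036 0.005 0.041 0 0.2;0 0 0.036 0.005 0.04 0 0.2;0 0 0.036 0.005 0.04 0 0.2;0 0 0 0 0 0 0.2;0 0 0 0 0 0 0.2"
}}

```text
t: 13.45
tcp_pos: [0.5586, 0.0062, 0.2598]
tcp_rot: [-0.0, 0.745, 0.667, -0.001]
contact_force: [-0.8, -0.5, -1.1]
opening: 0.496
grasp_force: 61.1
```

Request:
{"name": "move_arm", "arguments": {
  "moves": "0 0 0 0 -0.001 -0.03 0.2;0 0 0 0 0 -0.04 0.2;0 0 0 0 0 -0.04 0.2;0 0 0 0 0 -0.035 0.2;0 0 0 0 0 -0.025 0.2;0 0 0 0 0 -0.012 0.2;0 0 0 0 0 -0.005 0.2;0 0 0 0 0 0 0.2;0 0 0 0 0 0 0.2"
}}

```text
t: 14.58
tcp_pos: [0.5601, 0.0052, 0.0745]
tcp_rot: [0.001, 0.745, 0.667, 0.001]
contact_force: [0.1, -0.5, -0.4]
opening: 0.488
grasp_force: 61.1
```

Request:
{"name": "move_arm", "arguments": {
  "moves": "0 0 0 -0.001 0 -0.002 0.2;0 0 0 0 0 -0.001 0.2;0 0 0 0 0 0 0.2;0 0 0 0 0 0 0.2"
}}

```text
t: 15.08
tcp_pos: [0.558, 0.0055, 0.0703]
tcp_rot: [-0.0, 0.745, 0.667, -0.0]
contact_force: [0.1, 1.0, -1.1]
opening: 0.493
grasp_force: 61.1
```

Request:
{"name": "move_arm", "arguments": {
  "moves": "0 0 0 0 0 -0.001 0.2;0 0 0 0 0 0 0.7;0 0 0 0 0 0 1;0 0 0 0 0 0 1;0 0 0 0 0 0 1;0 0 0 0 0 0.01 1;0 0 0 0 0 0.015 1;0 0 0 0 0 0.025 1;0 0 0 0 0 0.04 1;0 0 0 0 0 0.05 1;0 0 0 0 0 0.05 1;0 0 0 0 0 0.03 1;0 0 0 0 0 0 1;0 0 0 0 0 0 1;0 0 0 0 0 0 1;0 0 0 0 0 0 1"
}}

```text
t: 17.08
tcp_pos: [0.5573, 0.0055, 0.2877]
tcp_rot: [-0.001, 0.745, 0.667, -0.001]
contact_force: [0.3, 0.9, 0.1]
opening: 1.001
grasp_force: 0.0
```

Run:
```python
from rig import imaging
import cv2,numpy as np
a=imaging.snapshot("scene")["frame"];b=imaging.snapshot("side")["frame"]
c=lambda im,x,y:cv2.resize(im[y:y+130,x:x+130],None,fx=3,fy=3,interpolation=cv2.INTER_CUBIC)
cv2.imwrite("pics/p6.png",np.hstack([c(a,245,175),c(b,245,190)]))
```

```text
(no output)
```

View pics/p6.png

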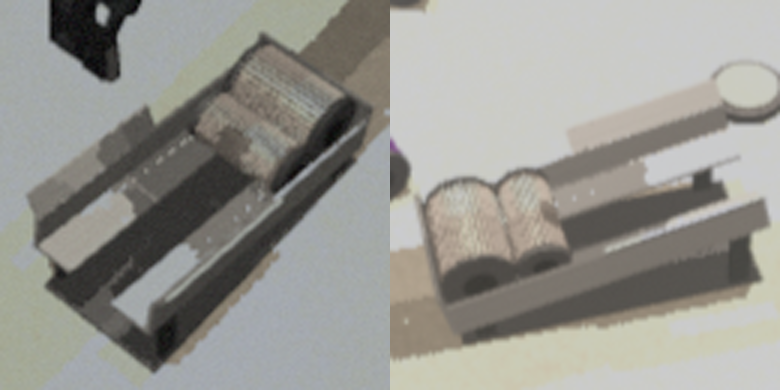

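Both cartridges lie across the track. The wide one is against the stop, the slim one is resting right behind it, and the gripper is clear.

```bash
python3 -c "
from rig import env
print(env.finish_job())"
```

```text
the job is handed in; nothing more can be done
None
```

The feed is loaded and the job is handed in: the last pictures show the wide cartridge against the front stop with the slim one right behind it. The tall cartridge was never approached, and no verdict came back.

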